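# Shift the feed gearbox into second gear and start it

### The job

Put the feed gearbox in second gear: with the outside of the fingers, push the black-handled selector lever from the blue mark past the click at the yellow mark and all the way to its stop at the two orange dots; do not take the handle between the fingers. Only then press the green start button on the yellow box right down and let it come up again. Leave the red stop button, the loose jaw screw, the spanner and the oil can alone, and finish clear of everything.

Things in the scene. Friction and masses are not known exactly. Their poses are not given: they have to be found in the camera images.
- gear_lever (a joint): Angle of the selector lever, rad: 0 = neutral stop (blue mark, starts there), 0.6 = first detent (yellow), 1.2 = second stop (two orange dots). Grows counter-clockwise from above: the handle goes from the gearbox's +y side round its robot-facing side to -y. Leaving neutral or the detent takes about 5 N at the handle, a little more when fast; released before 1.05 it springs back to the detent, past it it snaps to the stop.
- lever_grip (a point): Centre of the lever's upright handle, a black cylinder of diameter 26 mm with a domed top. The handle reaches from 28 mm below this point to 39 mm above it. It stands 120 mm from the pivot axis at the end of a flat steel arm 17 mm wide, whose top is 29 mm below this point; the gearbox top is 48 mm below this point.
- lever_pivot (a point): Point on the vertical pivot axis of the lever, 12 mm above the gearbox top; the hub round it has diameter 44 mm and ends 14 mm above this point.
- gearbox: Grey-green cast gearbox, 260 x 260 x 100 mm (x, y, z), fixed to the bench. Origin at the centre of its underside; x points away from the robot at yaw 0. The lever's pivot is at (40, 0) mm in its frame; the lever points to its -x side at 0.6 rad.
- station: Yellow push-button box fixed to the bench, 100 x 170 x 60 mm (x, y, z), origin at the centre of its underside. The two buttons stand on its top, 90 mm apart along its y; which is on which side changes.
- start_button_top (a point): Centre of the top of the green start button, diameter 32 mm, pressed straight down; it stands in a black housing on the yellow box.
- start_button (a joint): Travel of the green start button, m: 0 = up, 0.006 = fully down (about 5 N); it springs back.
- stop_button_top (a point): Centre of the top of the red stop button, same size; not to be pressed.
- stop_button (a joint): Travel of the red stop button, m: 0 = up.
- jaw_screw_mid (a point): Middle of a loose dark steel jaw screw, 70 mm tall with a 40 mm wide foot, standing near the far edge of the gearbox top. Bystander.
- spanner_grip (a point): Grip of a loose steel spanner 190 mm long lying flat on the bench on the robot's side of the yellow box. Bystander.
- oil_can_mid (a point): Middle of a loose red can, diameter 56 mm, 130 mm tall, standing on the bench behind the yellow box. Bystander.

How it is judged:
On the way, in this order (a step that is already met when the one before it is completed fails the run):
1. the lever is at its second stop (above 1.12 rad) (value of joint gear_lever above 1.12 rad), for 0.2 s.
2. the green start button is pressed down (more than 4 mm of its 6 mm) (value of joint start_button above 0.004 m), for 0.04 s.
At the end, for the whole second after the job is handed in: The lever rests at its second stop (above 1.12 of 1.2 rad), the green button has been pressed and is up again, the red button is up, and the jaw screw, spanner and can are within 20 mm of where they stood (value of joint gear_lever above 1.12 rad and value of joint each of start_button, stop_button below 0.002 m and distance of each of jaw_screw_mid, spanner_grip, oil_can_mid from where it was at the start of the episode below 0.02 m); the robot touches nothing.
It fails at once if the red stop button is pressed (more than 2.5 mm) (value of joint stop_button above 0.0025 m).
It fails at once if the start button is pressed before the lever is at its second stop (value of joint start_button above 0.003 m and value of joint gear_lever below 1.1 rad).
It fails at once if the handle is taken between the fingers (horizontal distance between the grasp point and lever_grip below 0.011 m and z of the grasp point in the frame of lever_grip below 0.035 m and contact force between the fingers and gear_lever above 0.5 N).
It fails at once if the jaw screw, the spanner or the can is lifted, knocked over or moved by more than 20 mm (distance of any of jaw_screw_mid, spanner_grip, oil_can_mid from where it was at the start of the episode above 0.02 m).
It also fails if it takes over 48 s, if anything falls off the work surface, if the arm or the gripper's body presses on something with over 40 N, if the wrist force passes 120 N, or if a joint passes its speed limit or range.

### The arm

A 7-joint arm with a two-finger parallel gripper is mounted at the origin on the work surface. World frame = base frame: x ahead of the robot, y to its left, z up, the work surface at z = 0. Lengths are in m, angles in rad, forces in N, time in s.
With the tool pointing down it reaches from about 0.4 to 0.85 m from the base axis. Payload 10.4 kg.
Tool frame: the origin (TCP) lies between the finger pads; the fingertips stand manip.tcp_to_tips ahead of it and the grasp point (between the pads) lies 2 mm behind it (manip.tcp_to_tips is the distance from the TCP to the fingertips, in m); y points along the fingers, z is the direction in which the jaws open and shut, and the axes are right-handed (so a half turn about y gives the same grasp; the last joint's range is limited). The gripper opens to 85 mm and grips with 20 to 120 N. Pads are 22 mm wide; open, the fingers measure 114 mm over their backs; the gripper's body (76 mm by 85 mm) begins 54 mm behind the grasp point. The pads swing forward as they close: fully open they stand 13 mm farther back than shut.
Start: joints at [1.282, 0.332, -0.065, 1.46, 0.022, 1.35, -0.088], TCP at [0.164, -0.603, 0.248] pointing down, gripper open.
Joint ranges: [-2.6, 2.6], [-0.5, 2.12], [-1.47, 1.34], [0.16, 2.42], [-1.27, 4.41], [0.06, 2.06], [-2.6, 2.6]. Speed limits (rad/s): [2.22, 2.22, 2.79, 2.79, 3.14, 3.14, 3.14].

### API

Orientations are given as a unit quaternion [x, y, z, w].
In Python, from workcell import manip gives the robot as it stands. The module is installed in compiled form; this text tells all that it offers.
- The arm moves only by the tool move_arm, never from a script. Its argument "increments" is a list of rows, each an object with "offset": the shift along the tool's x, y, z in m, a list of three; "yaw": the turn about the tool's y in degrees; "jaw": the closure in counts, from 0 (fully open) to 255 (shut). In form: [{"offset": [tx, ty, tz], "yaw": yaw, "jaw": jaw}, ...]. A call has 1 to 10 rows; each row is the pose to reach, as a shift and turn from the pose measured when the call began, along the tool's axes at that moment; what a row does not reach only later rows make up. A row lasts 1/12 s, in which the tool goes at most 41.7 mm and 7.16 degrees, less where a joint would pass 70% of its speed; a pose out of reach is approached as far as the arm can. A call with a gripper value outside its range is refused whole. The fingers move at their own pace and stop on an object; "squeeze" is the grip in N (left out, the last holds). Time passes only in rows, so rows that repeat a pose let the fingers close. It gives the time, the measured TCP pose, the force and the opening at its end, in the units of the state.
- manip.get_obs(): the state, without advancing time (a new reading comes with each control period).
- manip.camera(name): name is "scene" or "top" or "wrist"; returns a dict with "pixels" (384x512x3 uint8, red, green, blue), "depth" (384x512 float32, m along the optical axis (not along the pixel's ray), 0 where there is no reading), "intrinsics" (3x3 intrinsics, pixels), "R" (3x3) and "t" (3): a world point X has camera coordinates R X + t; the wrist camera has in their place "mount" (4x4, takes a point from camera to tool coordinates, whose origin is the TCP and whose axes are the tool frame's). Camera axes: x right, y down, z forward; pixel columns grow to the right and rows downward; lengths in m; the calibration is good to about 2 mm. A picture is of the moment at which its call begins: read the wrist's pose just before it.
- manip.hand_in(): hands the job in, once; it reports no verdict.
Trained networks look in a picture, given as the dict that the camera call returned (one of the last four; its "shot" number tells which), for a name from the list of things; names that differ only in an ending like _2 or _b are one class to them, and where a whole thing is asked for, a point or a joint stands for the part that bears it (a point fixed in the world has none). Each returns a list of dicts, best first, with "confidence" (0 to 1); they miss things now and then, are a little off and sometimes report something else, mostly with a low value. They report only what shows in the picture. A call takes as long as a camera call.
- manip.recognise(picture, query): "bbox" ([left, top, right, bottom] in pixels, round what is visible of it).
- manip.spot_point(picture, query): "centre" ([column, row] in pixels: a listed point, or the origin of a listed thing).
The state is a dict: "clock": time; "joint_pos": joint angles; "joint_velocities": joint speeds; "tau": joint torques, N m; "position": TCP position; "ee_rot": TCP orientation; "ft_force": force on the tool from outside, world axes, zero at the start; "torque": the same for the moment, N m; "grip_width": opening from 0.0 (shut) to 1.0 (fully open).
Only numpy, scipy, OpenCV 4.12 (cv2) and the standard library are available. Lean on these libraries where they do the work, as an engineer would, in place of code of your own. Each camera call takes 0.05 s, during which the arm holds its last target. There are 200 camera calls.

## Working session

There is one attempt and no reset: what is moved stays moved. The work goes in short steps, Python scripts to look and compute and a tool call to move; the robot and the scene stay as the last step left them, time stands still between calls to the robot, and variables do not carry over. Pictures are saved under pics/ and viewed, about 8 in all and at most 12, crops included, and the job is handed in when it is done.

Besides the shell and the picture viewer there is one more tool, called after "Emit:" as a command line: name --argument value ..., lists and objects as JSON in quotes. move_arm: Moves the arm, as the interface text tells. Its arguments: {"type":"object","properties":{"increments":{"type":"array","items":{"type":"object","properties":{"offset":{"type":"array","items":{"type":"number"}},"yaw":{"type":"number"},"jaw":{"type":"number"}}}},"squeeze":{"type":"number"}},"required":["increments"]}

```bash
mkdir -p pics; cat > h.py <<'E'
import numpy as np, cv2
from workcell import manip
from scipy.spatial.transform import Rotation as Ro
def world(c,px,d=None,o=None):
    u,v=px; ui,vi=int(round(u)),int(round(v))
    if d is None:
        p=c["depth"][max(vi-1,0):vi+2,max(ui-1,0):ui+2]; p=p[p>0]; d=np.median(p) if p.size else np.nan
    X=np.linalg.inv(c["intrinsics"])@np.array([u,v,1])*d
    if "R" in c: return c["R"].T@(X-c["t"])
    X=(c["mount"]@np.r_[X,1])[:3]
    return Ro.from_quat(o["ee_rot"]).as_matrix()@X+np.array(o["position"])
def save(c,n): cv2.imwrite(f"pics/{n}.png",c["pixels"][:,:,::-1])
E
python3 - <<'E'
from h import *
np.set_printoptions(precision=4,suppress=True)
o=manip.get_obs();print(o,manip.tcp_to_tips); print(Ro.from_quat(o["ee_rot"]).as_matrix())
for n in("top","scene"):
    c=manip.camera(n);save(c,n)
    for q in["lever_grip","lever_pivot","gearbox","station","start_button_top","stop_button_top","jaw_screw_mid","spanner_grip","oil_can_mid"]:
        for r in manip.spot_point(c,q)[:2]: print(n,q,r,world(c,r["centre"]))
a,b=cv2.imread("pics/top.png"),cv2.imread("pics/scene.png")
E
```

```text
{'clock': 0.0, 'joint_pos': array([ 1.2824,  0.3329, -0.0647,  1.461 ,  0.0216,  1.3499, -0.0885]), 'joint_velocities': array([ 0.0009, -0.0002,  0.0014,  0.0017, -0.0008, -0.0012, -0.0008]), 'tau': array([ -0.0005, -62.5444,   0.0488, -39.1618,   0.0162,   0.0097,
        -0.    ]), 'position': array([ 0.1641, -0.6027,  0.2475]), 'ee_rot': array([-0.0938,  0.7014, -0.7004,  0.0936]), 'ft_force': array([ 0.2573, -0.6421, -0.5491]), 'torque': array([ 0.0277, -0.0201, -0.011 ]), 'grip_width': 1.0003145604583519} 0.017
[[-0.9649 -0.0004  0.2627]
 [-0.2627  0.0013 -0.9649]
 [ 0.0001 -1.     -0.0014]]
top lever_grip {'centre': [92.2, 237.0], 'confidence': 0.81} [0.5132 0.2604 0.1775]
top lever_pivot {'centre': [135.5, 185.0], 'confidence': 0.58} [0.6124 0.2051 0.126 ]
top gearbox {'centre': [153.0, 208.9], 'confidence': 0.95} [0.5687 0.1766 0.0997]
top station {'centre': [316.2, 213.6], 'confidence': 0.92} [ 0.5653 -0.1525  0.0607]
top start_button_top {'centre': [304.1, 214.8], 'confidence': 0.51} [ 0.5613 -0.1242  0.0823]
top stop_button_top {'centre': [348.1, 206.5], 'confidence': 0.58
[... 671 characters left out ...]
 [200.0, 200.2], 'confidence': 0.91} [ 0.6004 -0.1601  0.0588]
scene station {'centre': [169.2, 181.6], 'confidence': 0.56} [ 0.5399 -0.2307  0.0593]
scene start_button_top {'centre': [214.1, 178.8], 'confidence': 0.44} [ 0.5602 -0.1246  0.081 ]
scene stop_button_top {'centre': [176.8, 186.9], 'confidence': 0.48} [ 0.574  -0.2085  0.0809]
scene jaw_screw_mid {'centre': [348.0, 189.4], 'confidence': 0.73} [0.6712 0.1461 0.1504]
scene spanner_grip {'centre': [169.0, 182.1], 'confidence': 0.6} [ 0.5408 -0.2313  0.0586]
scene oil_can_mid {'centre': [200.8, 237.5], 'confidence': 0.64} [ 0.73   -0.1527  0.1185]
scene oil_can_mid {'centre': [345.8, 191.3], 'confidence': 0.56} [0.6663 0.1452 0.1373]
```

```bash
python3 - <<'E'
import cv2
for n in("top","scene"):
    a=cv2.imread(f"pics/{n}.png"); cv2.imwrite(f"pics/{n}_b.png",cv2.resize(a,(800,600),interpolation=3))
E
```

```text
(no output)
```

View pics/top_b.png

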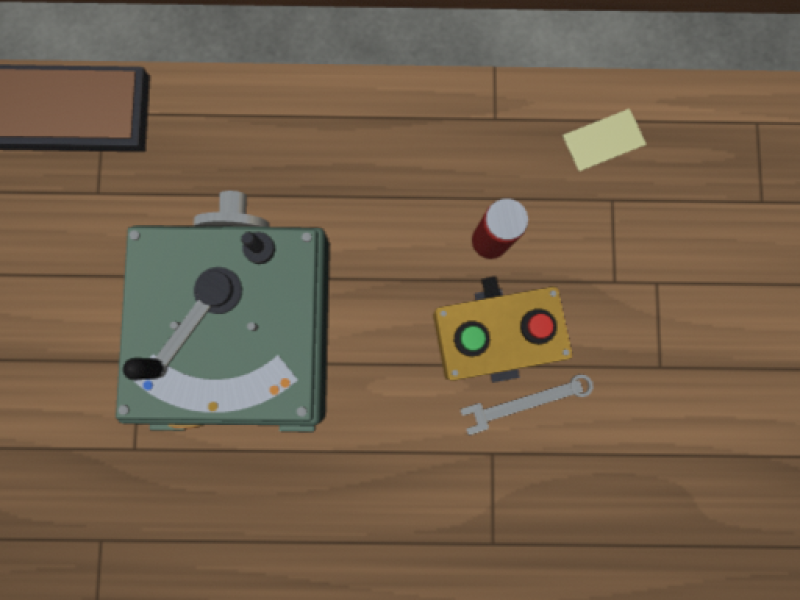

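View pics/scene_b.png

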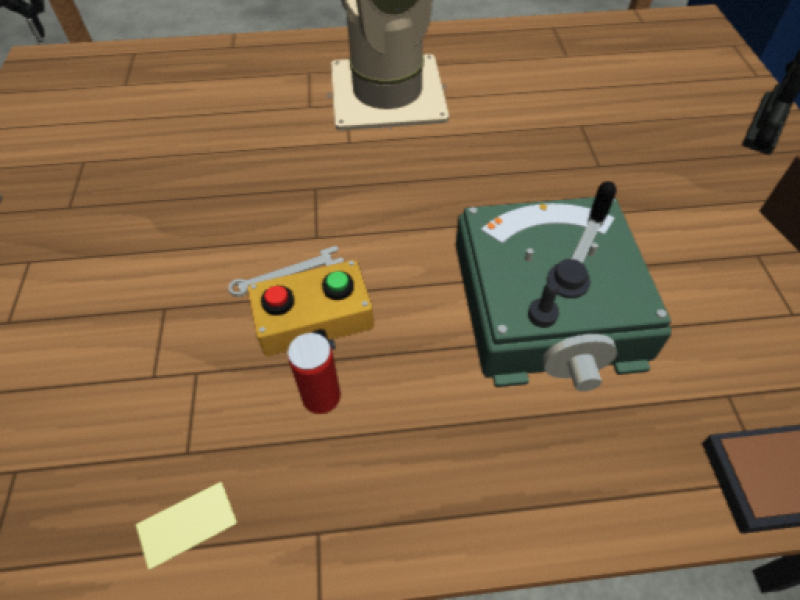

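The top picture shows the lever at the blue mark (handle about (140,368)), the scale running to the orange dots at (280,387), and the green (473,338) and red (540,326) buttons. The scene view agrees. I'll move over first with the fingers shut, then check from near.

Emit:
move_arm --increments '[{"offset": [-0.417, -0.06, -0.252], "yaw": -72, "jaw": 255}, {"offset": [-0.417, -0.06, -0.252], "yaw": -72, "jaw": 255}, {"offset": [-0.417, -0.06, -0.252], "yaw": -72, "jaw": 255}, {"offset": [-0.417, -0.06, -0.252], "yaw": -72, "jaw": 255}, {"offset": [-0.417, -0.06, -0.252], "yaw": -72, "jaw": 255}, {"offset": [-0.417, -0.06, -0.252], "yaw": -72, "jaw": 255}, {"offset": [-0.417, -0.06, -0.252], "yaw": -72, "jaw": 255}, {"offset": [-0.417, -0.06, -0.252], "yaw": -72, "jaw": 255}, {"offset": [-0.417, -0.06, -0.252], "yaw": -72, "jaw": 255}, {"offset": [-0.417, -0.06, -0.252], "yaw": -72, "jaw": 255}]'

```text
clock: 1.83
position: [0.4505, -0.3021, 0.2999]
ee_rot: [0.488, -0.512, 0.512, -0.488]
ft_force: [0.9, -0.6, -0.6]
grip_width: 0.0
```

```bash
python3 - <<'E'
from h import *
np.set_printoptions(precision=4,suppress=True)
o=manip.get_obs();c=manip.camera("wrist");save(c,"w1")
print(o["clock"],o["position"],o["joint_pos"],o["grip_width"]);print(Ro.from_quat(o["ee_rot"]).as_matrix());print(c["mount"])
for q in["start_button_top","stop_button_top"]:
    for r in manip.spot_point(c,q)[:2]: print(q,r,world(c,r["centre"],None,o))
E
```

```text
1.8333 [ 0.4505 -0.3021  0.2999] [ 0.9196  0.1569 -0.462   1.5814  0.071   1.4191  0.4028] 1.992057480790045e-05
[[-0.049   0.0005  0.9988]
 [-0.9988 -0.0008 -0.049 ]
 [ 0.0008 -1.      0.0005]]
[[-0.0003  0.949   0.3151 -0.0806]
 [-0.0007 -0.3151  0.949  -0.1247]
 [ 1.      0.      0.0007 -0.0005]
 [ 0.      0.      0.      1.    ]]
start_button_top {'centre': [343.2, 1.9], 'confidence': 0.81} [ 0.5571 -0.1213  0.0814]
stop_button_top {'centre': [352.6, 86.6], 'confidence': 0.66} [ 0.5732 -0.2078  0.0811]
```

View pics/w1.png

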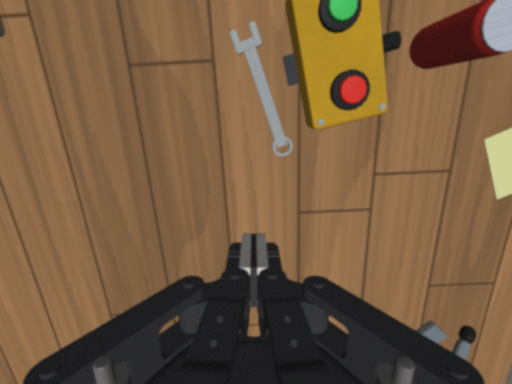

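The wrist picture shows the closed fingers, the yellow box with red at (352,88) and green at (343,5), and the spanner and can clear. Next I go over to look at the gearbox.

Emit:
move_arm --increments '[{"offset": [-0.444, 0, 0.028], "yaw": -2.8, "jaw": 255}, {"offset": [-0.444, 0, 0.028], "yaw": -2.8, "jaw": 255}, {"offset": [-0.444, 0, 0.028], "yaw": -2.8, "jaw": 255}, {"offset": [-0.444, 0, 0.028], "yaw": -2.8, "jaw": 255}, {"offset": [-0.444, 0, 0.028], "yaw": -2.8, "jaw": 255}, {"offset": [-0.444, 0, 0.028], "yaw": -2.8, "jaw": 255}, {"offset": [-0.444, 0, 0.028], "yaw": -2.8, "jaw": 255}, {"offset": [-0.444, 0, 0.028], "yaw": -2.8, "jaw": 255}, {"offset": [-0.444, 0, 0.028], "yaw": -2.8, "jaw": 255}, {"offset": [-0.444, 0, 0.028], "yaw": -2.8, "jaw": 255}]'

```text
clock: 2.82
position: [0.4974, 0.1108, 0.3002]
ee_rot: [0.499, -0.5, 0.501, -0.5]
ft_force: [0.2, 0.2, 1.2]
grip_width: 0.0
```

```bash
python3 - <<'E'
from h import *
np.set_printoptions(precision=4,suppress=True)
o=manip.get_obs();c=manip.camera("wrist");save(c,"w2")
print(o["clock"],o["position"],o["joint_pos"],o["grip_width"]);print(Ro.from_quat(o["ee_rot"]).as_matrix())
for q in["lever_grip","lever_pivot","gearbox","jaw_screw_mid"]:
    for r in manip.spot_point(c,q)[:2]: print(q,r,world(c,r["centre"],None,o))
# full cloud
d=c["depth"];v,u=np.nonzero(d>0);X=np.linalg.inv(c["intrinsics"])@np.stack([u,v,np.ones_like(u)])*d[v,u]
X=c["mount"][:3,:3]@X+c["mount"][:3,3:];P=(Ro.from_quat(o["ee_rot"]).as_matrix()@X).T+o["position"]
np.save("P.npy",P)
h=P[(P[:,2]>.135)&(P[:,2]<.2)&(P[:,0]>.4)&(P[:,0]<.6)&(P[:,1]>.2)]
print("handle",len(h),h.min(0),h.max(0),h.mean(0))
b=P[(P[:,2]>.121)&(P[:,2]<.131)&(P[:,0]>.57)&(P[:,0]<.65)&(P[:,1]>.14)&(P[:,1]<.26)]
print("hub",len(b),b.min(0),b.max(0),b.mean(0))
g=P[(abs(P[:,2]-.1)<.004)]
print("box",cv2.minAreaRect(g[:,:2].astype(np.float32)))
E
```

```text
2.8167 [0.4974 0.1108 0.3002] [ 0.4766  0.1197 -0.841   1.6454  0.0919  1.4148 -0.3767] 0.0003266977448105126
[[-0.0017  0.0025  1.    ]
 [-1.     -0.0008 -0.0017]
 [ 0.0008 -1.      0.0025]]
lever_grip {'centre': [271.8, 9.9], 'confidence': 0.81} [0.5121 0.2611 0.1802]
lever_pivot {'centre': [357.7, 92.3], 'confidence': 0.91} [0.6069 0.2028 0.1248]
lever_pivot {'centre': [413.7, 142.1], 'confidence': 0.54} [0.6582 0.1549 0.1535]
gearbox {'centre': [306.7, 93.2], 'confidence': 0.78} [0.5584 0.2028 0.0998]
jaw_screw_mid {'centre': [412.6, 139.6], 'confidence': 0.6} [0.6587 0.157  0.15  ]
handle 763 [0.501  0.2583 0.1351] [0.5261 0.273  0.1864] [0.5126 0.2624 0.1688]
hub 1436 [0.5911 0.183  0.1212] [0.6339 0.2254 0.1282] [0.6118 0.2041 0.125 ]
box ((0.5833079814910889, 0.1879115104675293), (0.21092325448989868, 0.26534709334373474), 89.9557876586914)
```

View pics/w2.png

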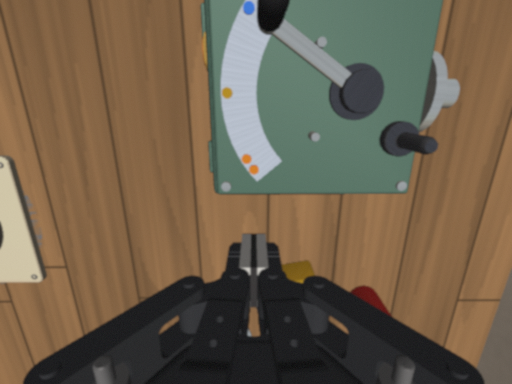

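The near view agrees: the lever is at the blue dot (248,8), with the orange dots at (247,158) and (254,170), and the gearbox is square to the world. Pivot ≈ (0.612, 0.204), grip ≈ (0.513, 0.272). I'll go to the handle's +y side and descend.

Emit:
move_arm --increments '[{"offset": [-0.214, 0, 0.016], "yaw": 0, "jaw": 255}, {"offset": [-0.214, 0, 0.016], "yaw": 0, "jaw": 255}, {"offset": [-0.214, 0, 0.016], "yaw": 0, "jaw": 255}, {"offset": [-0.214, 0, 0.016], "yaw": 0, "jaw": 255}, {"offset": [-0.214, 0, 0.016], "yaw": 0, "jaw": 255}, {"offset": [-0.214, 0, 0.016], "yaw": 0, "jaw": 255}, {"offset": [-0.214, 0.036, 0.016], "yaw": 0, "jaw": 255}, {"offset": [-0.214, 0.072, 0.016], "yaw": 0, "jaw": 255}, {"offset": [-0.214, 0.108, 0.016], "yaw": 0, "jaw": 255}, {"offset": [-0.214, 0.145, 0.016], "yaw": 0, "jaw": 255}]'

```text
clock: 3.9
position: [0.5152, 0.32, 0.1529]
ee_rot: [0.499, -0.5, 0.502, -0.499]
ft_force: [1.3, -0.4, -0.3]
grip_width: -0.002
```

Emit:
move_arm --increments '[{"offset": [0.02, 0, -0.002], "yaw": 0, "jaw": 255}, {"offset": [0.026, 0, -0.004], "yaw": 0, "jaw": 255}, {"offset": [0.032, 0, -0.008], "yaw": 0, "jaw": 255}, {"offset": [0.039, 0, -0.011], "yaw": 0, "jaw": 255}, {"offset": [0.045, 0, -0.014], "yaw": 0, "jaw": 255}, {"offset": [0.053, 0, -0.016], "yaw": 0, "jaw": 255}, {"offset": [0.061, 0, -0.019], "yaw": 0, "jaw": 255}, {"offset": [0.068, 0, -0.021], "yaw": 0, "jaw": 255}, {"offset": [0.08, 0, -0.022], "yaw": 0, "jaw": 255}, {"offset": [0.088, 0, -0.023], "yaw": 0, "jaw": 255}]'

```text
clock: 4.73
position: [0.4919, 0.2304, 0.1531]
ee_rot: [0.499, -0.5, 0.503, -0.499]
ft_force: [0.5, -0.7, -0.7]
grip_width: -0.005
```

```bash
python3 - <<'E'
from h import *
c=manip.camera("top");print(manip.get_obs()["position"],manip.get_obs()["ft_force"])
cv2.imwrite("pics/t2.png",cv2.resize(c["pixels"][120:300,50:240,::-1],None,fx=3,fy=3,interpolation=3))
E
```

```text
[0.49213052 0.2290163  0.15291393] [ 0.60437737 -1.1443668   0.49930683]
```

View pics/t2.png

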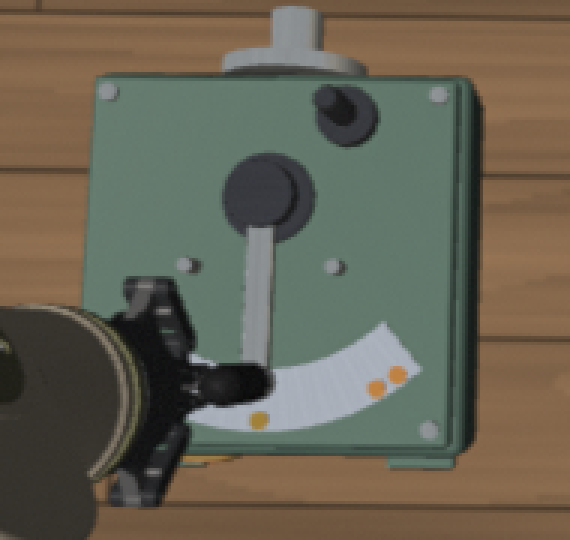

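The lever has clicked to the yellow mark (about 0.6 rad, arm pointing straight to -x), with the fingers behind it. I carry on to the stop.

Emit:
move_arm --increments '[{"offset": [0.007, 0, 0.0], "yaw": 0, "jaw": 255}, {"offset": [0.014, 0, 0.001], "yaw": 0, "jaw": 255}, {"offset": [0.021, 0, 0.002], "yaw": 0, "jaw": 255}, {"offset": [0.029, 0, 0.003], "yaw": 0, "jaw": 255}, {"offset": [0.037, 0, 0.005], "yaw": 0, "jaw": 255}, {"offset": [0.048, 0, 0.009], "yaw": 0, "jaw": 255}, {"offset": [0.058, 0, 0.014], "yaw": 0, "jaw": 255}, {"offset": [0.066, 0, 0.019], "yaw": 0, "jaw": 255}, {"offset": [0.068, 0, 0.02], "yaw": 0, "jaw": 255}, {"offset": [0.068, 0, 0.02], "yaw": 0, "jaw": 255}]'

```text
clock: 5.62
position: [0.5124, 0.1605, 0.1534]
ee_rot: [0.498, -0.5, 0.503, -0.498]
ft_force: [0.6, 1.0, 1.7]
grip_width: 0.003
```

Emit:
move_arm --increments '[{"offset": [-0.03, 0, 0], "yaw": 0, "jaw": 255}, {"offset": [-0.06, -0.02, 0], "yaw": 0, "jaw": 255}, {"offset": [-0.09, -0.06, 0], "yaw": 0, "jaw": 255}, {"offset": [-0.09, -0.1, 0], "yaw": 0, "jaw": 255}, {"offset": [-0.09, -0.14, 0], "yaw": 0, "jaw": 255}, {"offset": [-0.09, -0.147, 0], "yaw": 0, "jaw": 255}]'

```text
clock: 6.12
position: [0.5135, 0.2529, 0.3063]
ee_rot: [0.496, -0.499, 0.504, -0.501]
ft_force: [0.1, 0.7, 0.6]
grip_width: -0.001
```

```bash
python3 - <<'E'
from h import *
np.set_printoptions(precision=4,suppress=True)
o=manip.get_obs();print(o["position"],o["ft_force"])
for n in("top","scene"):
    c=manip.camera(n);r=manip.spot_point(c,"lever_grip")[:1]
    d=c["depth"];v,u=np.nonzero(d>0);X=np.linalg.inv(c["intrinsics"])@np.stack([u,v,np.ones_like(u)])*d[v,u]
    P=(c["R"].T@(X-c["t"][:,None])).T
    h=P[(P[:,2]>.14)&(P[:,2]<.2)&(P[:,0]>.45)&(P[:,0]<.56)&(P[:,1]>.1)&(P[:,1]<.19)]
    print(n,r,len(h),h.min(0),h.max(0),h.mean(0))
    if n=="top": cv2.imwrite("pics/t3.png",cv2.resize(c["pixels"][120:300,50:240,::-1],None,fx=3,fy=3,interpolation=3))
E
```

```text
[0.5135 0.2529 0.3063] [0.1317 0.7359 0.5811]
top [{'centre': [166.4, 235.9], 'confidence': 0.6}] 226 [0.5034 0.1237 0.1401] [0.5286 0.1489 0.1886] [0.5158 0.133  0.1762]
scene [{'centre': [325.3, 134.8], 'confidence': 0.93}] 217 [0.5027 0.1236 0.1402] [0.5292 0.1484 0.1873] [0.522  0.1344 0.1674]
```

View pics/t3.png

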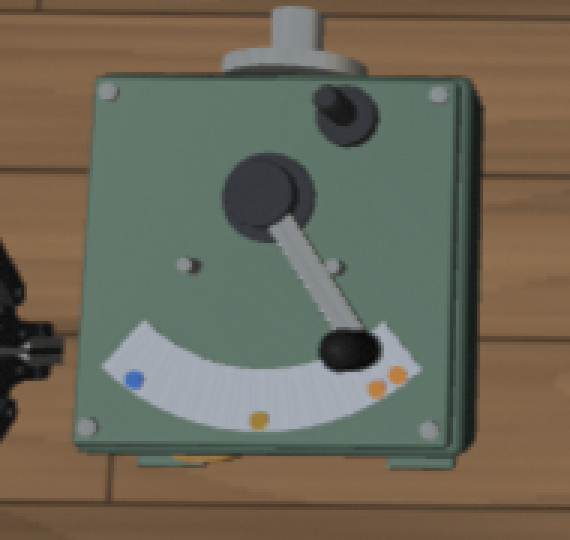

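The lever now points at the orange dots (handle (348,350), dots (377,388) and (398,375)). The handle cloud centre ≈ (0.516, 0.136) gives about 1.2 rad, so it is at the stop. Next is the button.

Emit:
move_arm --increments '[{"offset": [0.377, 0.056, 0.045], "yaw": 0, "jaw": 255}, {"offset": [0.377, 0.056, 0.045], "yaw": 0, "jaw": 255}, {"offset": [0.377, 0.056, 0.045], "yaw": 0, "jaw": 255}, {"offset": [0.377, 0.056, 0.045], "yaw": 0, "jaw": 255}, {"offset": [0.377, 0.056, 0.045], "yaw": 0, "jaw": 255}, {"offset": [0.377, 0.056, 0.045], "yaw": 0, "jaw": 255}, {"offset": [0.377, 0.056, 0.045], "yaw": 0, "jaw": 255}, {"offset": [0.377, 0.056, 0.045], "yaw": 0, "jaw": 255}, {"offset": [0.377, 0.056, 0.045], "yaw": 0, "jaw": 255}, {"offset": [0.377, 0.056, 0.045], "yaw": 0, "jaw": 255}]'

```text
clock: 7.15
position: [0.5527, -0.1362, 0.2414]
ee_rot: [0.498, -0.504, 0.505, -0.493]
ft_force: [0.1, -0.6, 0.7]
grip_width: -0.003
```

```bash
python3 - <<'E'
from h import *
np.set_printoptions(precision=4,suppress=True)
o=manip.get_obs();c=manip.camera("wrist");save(c,"w3")
R=Ro.from_quat(o["ee_rot"]).as_matrix();print(o["position"]);print(R)
for r in manip.spot_point(c,"start_button_top")[:2]: print(r,world(c,r["centre"],None,o))
p=c["pixels"].astype(int);m=((p[...,1]>p[...,0]+50)&(p[...,1]>p[...,2]+50)).astype(np.uint8)
n,l,s,ce=cv2.connectedComponentsWithStats(m);i=1+s[1:,4].argmax();print(s[i],ce[i])
X=world(c,ce[i],None,o);print("green",X,"tool offset",R.T@(X-o["position"]))
# height profile across button, along world x
for dx in np.arange(-.032,.033,.004):
    W=X+[dx,0,0];T=R.T@(W-o["position"]);C=np.linalg.inv(c["mount"])@np.r_[T,1];q=c["intrinsics"]@C[:3];q=q[:2]/q[2]
    print("%.3f"%dx,world(c,q,None,o)[2].round(4),end="; ")
E
```

```text
[ 0.5527 -0.1362  0.2414]
[[-0.0178 -0.0031  0.9998]
 [-0.9998 -0.0059 -0.0178]
 [ 0.006  -1.     -0.003 ]]
{'centre': [258.6, 166.6], 'confidence': 0.59} [ 0.558  -0.1206  0.0813]
[244 154  29  28 644] [258.0419 167.514 ]
green [ 0.5573 -0.1217  0.0809] tool offset [-0.0155  0.1604  0.0049]
-0.032 0.0589; -0.028 0.0587; -0.024 0.059; -0.020 0.0707; -0.016 0.0711; -0.012 0.081; -0.008 0.0812; -0.004 0.0808; 0.000 0.0809; 0.004 0.0814; 0.008 0.0815; 0.012 0.081; 0.016 0.0725; 0.020 0.071; 0.024 0.0596; 0.028 0.0593; 0.032 0.0592;
```

View pics/w3.png

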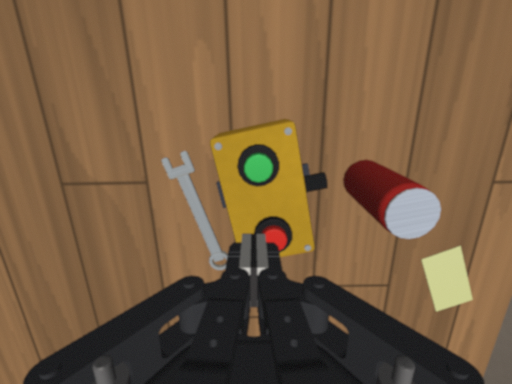

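Green button at pixel (258,167), measured at (0.558, -0.122, 0.081); its housing top is 0.071, so the tip can press the full 6 mm. I line up and stop about 20 mm above it.

Emit:
move_arm --increments '[{"offset": [-0.0145, 0, 0.0055], "yaw": 0, "jaw": 255}, {"offset": [-0.0145, 0.03, 0.0055], "yaw": 0, "jaw": 255}, {"offset": [-0.0145, 0.06, 0.0055], "yaw": 0, "jaw": 255}, {"offset": [-0.0145, 0.09, 0.0055], "yaw": 0, "jaw": 255}, {"offset": [-0.0145, 0.12, 0.0055], "yaw": 0, "jaw": 255}, {"offset": [-0.0145, 0.12, 0.0055], "yaw": 0, "jaw": 255}, {"offset": [-0.0145, 0.12, 0.0055], "yaw": 0, "jaw": 255}]'

```text
clock: 7.83
position: [0.5573, -0.1162, 0.121]
ee_rot: [-0.499, 0.504, -0.502, 0.495]
ft_force: [-0.7, 0.6, 0.5]
grip_width: -0.003
```

Emit:
move_arm --increments '[{"offset": [0.006, 0.01, 0.001], "yaw": 0, "jaw": 255}, {"offset": [0.006, 0.018, 0.001], "yaw": 0, "jaw": 255}, {"offset": [0.006, 0.023, 0.001], "yaw": 0, "jaw": 255}, {"offset": [0.006, 0.026, 0.001], "yaw": 0, "jaw": 255}, {"offset": [0.006, 0.028, 0.001], "yaw": 0, "jaw": 255}, {"offset": [0.006, 0.029, 0.001], "yaw": 0, "jaw": 255}, {"offset": [0.006, 0.029, 0.001], "yaw": 0, "jaw": 255}]'

```text
clock: 8.42
position: [0.5584, -0.1228, 0.0931]
ee_rot: [-0.499, 0.504, -0.503, 0.494]
ft_force: [-2.4, -2.0, 9.0]
grip_width: -0.0
```

Emit:
move_arm --increments '[{"offset": [0, 0.001, 0], "yaw": 0, "jaw": 255}, {"offset": [0, 0.002, 0], "yaw": 0, "jaw": 255}, {"offset": [0, 0.002, 0], "yaw": 0, "jaw": 255}]'

```text
clock: 8.67
position: [0.5586, -0.1228, 0.093]
ee_rot: [-0.499, 0.503, -0.503, 0.494]
ft_force: [-8.2, -0.7, 17.0]
grip_width: 0.002
```

```bash
python3 - <<'E'
from h import *
c=manip.camera("scene")
p=c["pixels"].astype(int)
for nm,m in(("green",(p[...,1]>p[...,0]+50)&(p[...,1]>p[...,2]+50)),("red",(p[...,0]>p[...,1]+120)&(p[...,0]>150))):
    v,u=np.nonzero(m)
    z=np.array([world(c,(a,b),c["depth"][b,a]) for a,b in zip(u,v)])
    k=(abs(z[:,0]-.565)<.035)&(abs(z[:,1]+.165)<.07); print(nm,k.sum(),np.round(np.percentile(z[k][:,2],[10,50,90]),4),z[k].mean(0))
cv2.imwrite("pics/s2.png",cv2.resize(c["pixels"][130:260,130:290,::-1],None,fx=4,fy=4,interpolation=3))
E
```

```text
green 54 [0.0716 0.0744 0.0776] [ 0.56625993 -0.1198034   0.07501486]
red 122 [0.0787 0.0804 0.082 ] [ 0.57655097 -0.20992372  0.08022971]
```

View pics/s2.png

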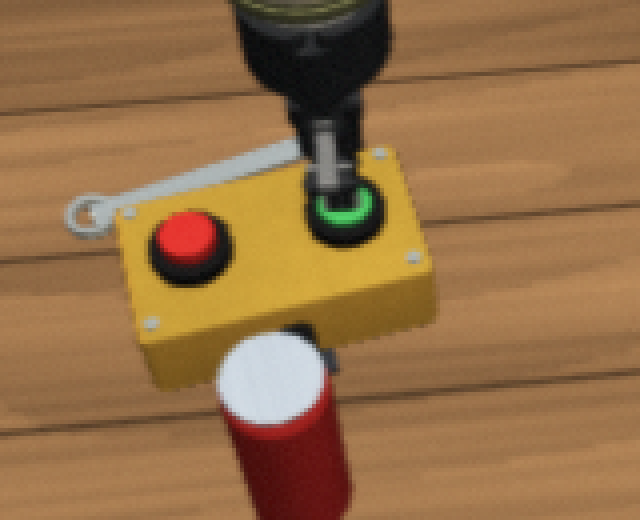

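The green button at (345,205) sits flush in its housing under the fingertip, its top at 0.0745 (was 0.081), so it is fully down. Red at (187,240) is still up at 0.080. I retreat straight up.

Emit:
move_arm --increments '[{"offset": [0, -0.02, 0], "yaw": 0, "jaw": 255}, {"offset": [0, -0.06, 0], "yaw": 0, "jaw": 255}, {"offset": [0, -0.1, 0], "yaw": 0, "jaw": 255}, {"offset": [0, -0.14, 0], "yaw": 0, "jaw": 255}, {"offset": [0, -0.18, 0], "yaw": 0, "jaw": 255}, {"offset": [0, -0.2, 0], "yaw": 0, "jaw": 255}, {"offset": [0, -0.2, 0], "yaw": 0, "jaw": 255}, {"offset": [0, -0.2, 0], "yaw": 0, "jaw": 255}]'

```text
clock: 9.38
position: [0.5601, -0.1216, 0.2942]
ee_rot: [0.499, -0.503, 0.504, -0.495]
ft_force: [-0.9, 0.5, -1.1]
grip_width: -0.0
```

```bash
python3 - <<'E'
from h import *
o=manip.get_obs();print(o["position"],o["ft_force"])
c=manip.camera("scene");p=c["pixels"].astype(int)
for nm,m in(("green",(p[...,1]>p[...,0]+50)&(p[...,1]>p[...,2]+50)),("red",(p[...,0]>p[...,1]+120)&(p[...,0]>150))):
    v,u=np.nonzero(m)
    z=np.array([world(c,(a,b),c["depth"][b,a]) for a,b in zip(u,v)])
    k=(abs(z[:,0]-.565)<.035)&(abs(z[:,1]+.165)<.07); print(nm,k.sum(),np.round(np.percentile(z[k][:,2],[10,50,90]),4))
for q in["lever_grip","jaw_screw_mid","oil_can_mid","spanner_grip"]:
    print(q,[(r["centre"],r["confidence"]) for r in manip.spot_point(c,q)[:2]])
cv2.imwrite("pics/s3.png",cv2.resize(c["pixels"][:,:,::-1],(800,600),interpolation=3))
E
```

```text
[ 0.56008386 -0.12158988  0.29422118] [-0.88390258  0.46254153 -1.06615446]
green 125 [0.0785 0.0803 0.0822]
red 122 [0.0789 0.0806 0.0825]
lever_grip [([323.2, 134.7], 0.83)]
jaw_screw_mid [([350.1, 191.1], 0.78)]
oil_can_mid [([200.2, 238.1], 0.86)]
spanner_grip [([167.2, 179.6], 0.86)]
```

View pics/s3.png

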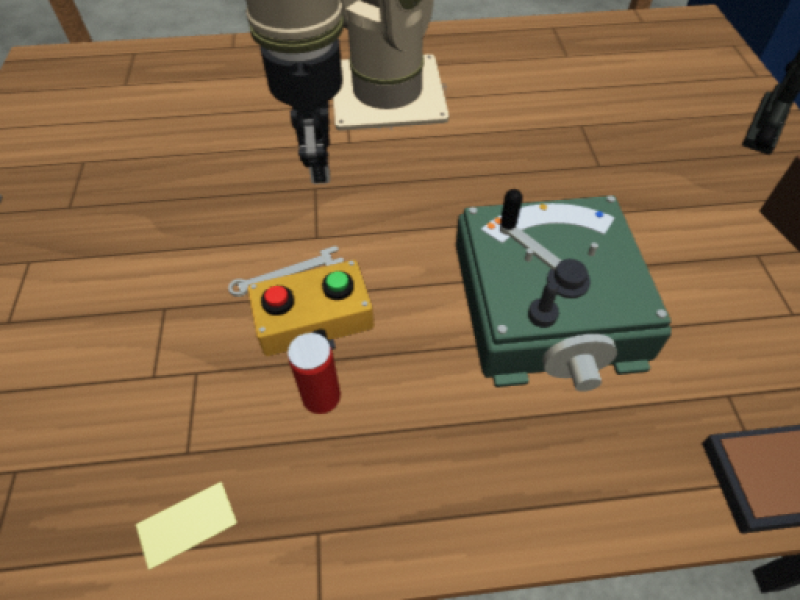

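The lever is at the orange dots (handle (512,207)), both buttons are up, the bystanders are where they stood, and the arm is clear above the box.

```bash
python3 -c "
from workcell import manip
print(manip.hand_in())"
```

```text
the job is handed in; nothing more can be done
None
```

The gearbox is in second gear, the green start button was pressed after that, and the job is handed in; the hand-in gave no verdict. The run took about 9.5 s of the 48 s.

- **Lever:** With the fingers shut, I pushed the handle with their outer side, through the click at the yellow mark and on to the orange dots. The cameras put the handle at about (0.516, 0.136), roughly 1.2 rad, and it was still there in the last picture.
- **Start button:** I pressed it straight down with the closed fingertips. Its top went from 0.081 to 0.0745 m and the force rose from 9 to 17 N with no further travel, so it was fully down. After I let go it read 0.080, up again.
- **Leave-alone items:** The red button read 0.080 m while green was held down and 0.081 m afterwards, so it stayed up. The jaw screw, can and spanner look unmoved in the before and after pictures. The one mismatch was the network's first scene-camera spanner point, which landed on the yellow box.
- **Finish:** The arm stands about 0.2 m above the yellow box and touches nothing, with a wrist force of about 1 N.

The button estimates from the different cameras differed by 3 to 4 mm. I pressed at (0.5585, -0.123), between them. I had no direct reading of the joint values; all of these checks come from the cameras and the wrist force.

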